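# Press a cassette lid home in a locking press and release it

## Robot

A 6-joint arm with a two-finger parallel gripper is mounted at the origin on a cart in front of the work surface, level with it; the furniture and walls round the work are solid. World frame = base frame: x ahead of the robot, y to its left, z up, the work surface at z = 0. Lengths are in m, angles in rad, forces in N, time in s.
With the tool pointing down it reaches from about 0.3 to 0.875 m from the base axis. Payload 6.4 kg.
Tool frame: the origin (TCP) lies at the very end of the fingers, on their centre line; the grasp point (between the pads) lies 19 mm behind it; z points along the fingers, y is the line along which they close (so a half turn about z gives the same grasp; the last joint's range is limited). The gripper opens to 85 mm and grips with 20 to 120 N. Pads are 22 mm wide; open, the fingers measure 114 mm over their backs; the gripper's body (76 mm by 85 mm) begins 54 mm behind the grasp point. The pads swing forward as they close: fully open they stand 13 mm farther back than shut.
Start: joints at [-1.488, 0.181, 1.607, -0, 1.354, -0.206], TCP at [0.164, -0.551, 0.231] pointing down, gripper open.
Joint ranges: [-2.99, 2.99], [-0.89, 2.07], [0.3, 2.58], [-1.14, 4.28], [0, 2.63], [-3.12, 3.12]. Speed limits (rad/s): [2.57, 2.57, 3.01, 3.14, 3.14, 3.14].

## Interface

Orientations are given as a unit quaternion [w, x, y, z].
In Python, from bench import ctrl gives the robot as it stands.
- The arm moves only by the tool jog_arm, never from a script. Its argument "series" is a list that holds one entry, the list of rows, each a list of 7 numbers: the shift along the tool's x, y, z in mm, then the turn, a rotation vector about the tool's x, y, z in rad, then the finger opening in mm, from 0 to 85.4. In form: [[[tx, ty, tz, rx, ry, rz, gripper], ...]]. A call has exactly 10 rows; each row shifts and turns the commanded pose from where the row before left it, along the tool's axes as they then stand; what a row does not reach is not made up. A row lasts 1/10 s, in which the tool goes at most 50 mm and 8.59 degrees, less where a joint would pass 70% of its speed; a pose out of reach is approached as far as the arm can. A call with a gripper value outside its range is refused whole. The fingers move at their own pace and stop on an object; the grip force is fixed at half the most. Time passes only in rows, so rows that do not move let the fingers close, or fill a call up. It gives the time, the measured TCP pose, the force, the opening and the grip force at its end, in the units of the state.
- ctrl.get_obs(): the state, without advancing time (a new reading comes with each control period).
- ctrl.camera(name): name is "scene" or "top" or "wrist"; returns a dict with "frame" (400x640x3 uint8, blue, green, red), "z_map" (400x640 float32, m along the optical axis (not along the pixel's ray), 0 where there is no reading), "fx", "fy", "cx", "cy" (pixels), "xyz" and "rotation" of the camera in the world. Camera axes: x right, y down, z forward; pixel columns grow to the right and rows downward; lengths in m; the calibration is good to about 2 mm. A picture is of the moment at which its call begins.
- ctrl.hand_in(): hands the job in; it is judged then, once.
The state is a dict: "time_s": time; "q": joint angles; "dq": joint speeds; "joint_efforts": joint torques, N m; "eef_pos": TCP position; "eef_rot": TCP orientation; "wrist_force": force on the tool from outside, world axes, zero at the start; "torque": the same for the moment, N m; "opening": opening from 0.0 (shut) to 1.0 (fully open); "grasp_force": force on a finger pad.
Only numpy, scipy, OpenCV 4.12 (cv2) and the standard library are available. Lean on these libraries where they do the work, as an engineer would, in place of code of your own. Each camera call takes 0.05 s, during which the arm holds its last target. There are 200 camera calls.

## Task

Take the blue sample cassette by its pull tab and slide it along the mat, round the culture dish without disturbing it, until it sits square and centred under the pad of the blue locking press, its front end at the end stop. Then push the press handle down over centre until it locks by itself and presses the white lid fully home, take the hand off it and leave it locked for two seconds, then flick the red release lever so that the handle springs open, leaving the closed cassette where it is.

Things in the scene. Friction and masses are not known exactly. Their poses are not given: they have to be found in the camera images.
- press: Blue locking press (C-frame), fixed. Origin on the mat under the centre of its 40 mm round pad; z up; -x is the open front, over which the handle reaches; +x is its column (front face 42 mm from the origin, 34 mm wide, 150 mm tall; foot plate 8 mm high from x = 34 mm). The mouth is open to the front and both sides; guide arm 63 mm and raised pad 38 mm above the mat.
- end_stop (a point): Middle of the inner (+y) face of the press's aluminium end stop, 57.5 mm from the press's origin on its -y side, 7 mm above the mat. The stop is 14 mm high and 60 mm long (x).
- handle_hinge (a point): Centre of the handle's hinge, 155 mm straight above the press's origin; its axis is the press's y. The cheeks round it are 34 mm wide in y and end 166 mm above the mat.
- handle (a joint): Press handle: steel bar 150 mm long, 18 wide, 16 thick. 0 = open, rising from the hinge to the press's -x side at 0.97 rad above level; 0.97 = level, locked. A spring opens it. Past the dead point at 0.85, at its stop at 0.97, it stays locked by itself if the cassette is under the pad (else it springs open). Pushing the grip down takes about 5 N.
- handle_grip (a point): Middle of the top face of the black rubber grip at the handle's end (62 mm long, 24 wide, 22 thick): 122 mm from the hinge axis along the handle, 11 mm off its centre line on the side that is up when the handle is down. Moves with the handle.
- release (a joint): Red release lever, pivoted on the handle's centre line 45 mm from the hinge. 0 = at rest (weak spring), up to 0.85 rad as its top is pushed in the press's +x direction (towards the column). With the handle locked, about 0.2 rad pries the handle back over centre (a few newtons at the lever's top); the handle then springs up.
- release_tip (a point): Middle of the upper edge of the red lever's paddle (30 mm wide in y, 28 tall, 6 thick), 50 mm from the lever's pivot. At rest with the handle locked it leans to the press's -x side and is 65 mm on that side of the hinge and 200 mm above the mat.
- cassette: Blue sample cassette, loose, about 0.16 kg: tray 60 x 110 x 22 mm (x, y, z), pull tab 24 mm wide and 18 high from the tray's +y end out to y = 106 mm, white lid on top. Origin: centre of the tray's underside. Its place: origin on the press's origin, axes parallel to the press's (tab to the press's +y); the tray's -y end is then 2.5 mm from the end stop.
- tab_grip (a point): Place to grip the pull tab: centre of the tab, 87 mm from the cassette's origin along its +y, 9 mm above the mat.
- lid (a joint): White lid (46 x 96 mm) of the cassette: height in m by which it stands proud. 0 = fully home (its top 26 mm above the mat), starts about 0.005. It is a tight fit and takes about 8 N to push down.
- dish: Round closed culture dish with yellowish filling, loose, 62 mm diameter, 15 mm high, standing between the cassette and the press. Origin: centre of its underside. Must not be disturbed.

How it is judged:
By the outcome, as a careful person would: the job done as asked, in the order asked, and still so for the second after the job is handed in, with the robot touching nothing.
It also fails if it takes over 72 s, if anything falls off the work surface, if the arm or the gripper's body presses on something with over 40 N, if the wrist force passes 120 N, or if a joint passes its speed limit or range.

## Working session

There is one attempt and no reset: what is moved stays moved. The work goes in short steps, Python scripts to look and compute and a tool call to move; the robot and the scene stay as the last step left them, time stands still between calls to the robot, and variables do not carry over. Pictures are saved under pics/ and viewed, at most 10 in all, crops included, and the job is handed in when it is done.

Besides the shell and the picture viewer there is one more tool, called as name([rows], argument=value, ...), one row to a line, values as JSON. jog_arm: Moves the arm, as the interface text tells. Its arguments: {"type":"object","properties":{"series":{"type":"array"}},"required":["series"]}

```bash
ls; mkdir -p pics; cat > h.py <<'E'
import numpy as np, cv2, pickle
from bench import ctrl
def shot(n):
    c=ctrl.camera(n); return c
def cloud(c):
    z=c["z_map"]; v,u=np.mgrid[:400,:640]
    p=np.stack([(u-c["cx"])/c["fx"]*z,(v-c["cy"])/c["fy"]*z,z],-1)
    R=np.array(c["rotation"]); R=R.reshape(3,3) if R.size==9 else None
    w=p@R.T+np.array(c["xyz"]); w[z==0]=np.nan; return w
E
python3 - <<'E'
from h import *
o=ctrl.get_obs(); print({k:np.round(v,3).tolist() for k,v in o.items()})
for n in ("top","scene"):
    c=shot(n); pickle.dump(c,open(n+'.pkl','wb')); cv2.imwrite(f'pics/{n}0.png',c["frame"]); print(n,c["fx"],c["fy"],c["cx"],c["cy"],c["xyz"],np.round(c["rotation"],4))
E
```

```text
pics
{'time_s': 0.0, 'q': [-1.488, 0.182, 1.608, 0.0, 1.354, -0.206], 'dq': [0.0, -0.0, -0.001, 0.002, -0.002, -0.001], 'joint_efforts': [-0.0, -44.487, -35.134, -0.0, 0.009, 0.0], 'eef_pos': [0.164, -0.551, 0.23], 'eef_rot': [-0.001, 0.99, 0.144, 0.0], 'wrist_force': [-0.855, -0.309, 0.075], 'torque': [0.015, -0.028, -0.044], 'grasp_force': 0.0, 'opening': 1.001}
top 380.55953421627214 380.55953421627214 317.32661244294627 195.29969676492817 [0.45449396 0.02171434 1.0237929 ] [ 0.0394 -0.7054  0.7064 -0.0417]
scene 412.4193270112454 412.4193270112454 318.0270166156071 194.02763132222816 [0.09510415 0.66019567 0.5487404 ] [ 0.1742 -0.2597  0.8074 -0.5004]
```

```bash
python3 - <<'E'
s=open('h.py').read()
s=s.replace("R=np.array(c[\"rotation\"]); R=R.reshape(3,3) if R.size==9 else None","R=q2R(c['rotation'])")
s=s.replace("def shot","from scipy.spatial.transform import Rotation as Ro\ndef q2R(q): return Ro.from_quat(np.roll(q,-1)).as_matrix()\ndef shot")
open('h.py','w').write(s)
E
python3 - <<'E'
from h import *
for n in("top","scene"):
    c=pickle.load(open(n+'.pkl','rb')); w=cloud(c); hsv=cv2.cvtColor(c["frame"],cv2.COLOR_BGR2HSV)
    print(n,np.nanpercentile(w[...,2],[1,25,50,75,99]).round(4))
E
```

```text
top [-9.105e-01 -5.309e-01  3.000e-04  7.000e-02  5.469e-01]
scene [-8.990e-01 -2.000e-04  1.120e-01  3.029e-01  5.197e-01]
```

View pics/top0.png

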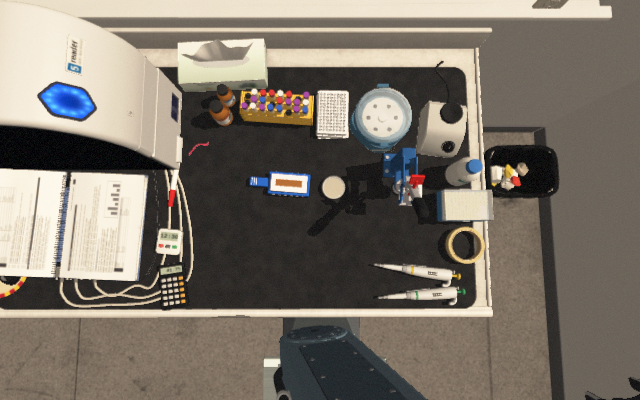

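View pics/scene0.png

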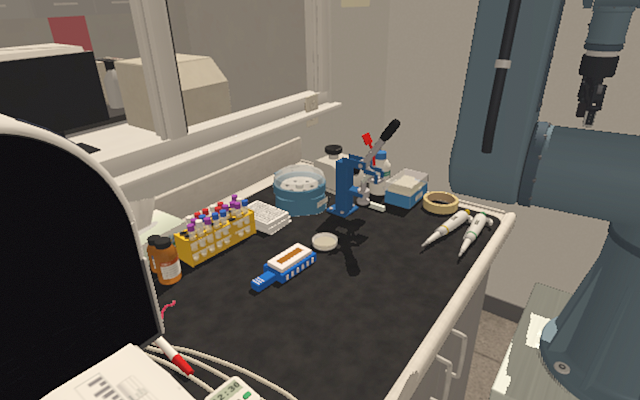

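```bash
python3 - <<'E'
from h import *
for n,rois in(("top",dict(cas=(245,160,315,205),dish=(318,172,350,202),press=(370,140,440,230))),("scene",dict(cas=(245,240,322,295),dish=(308,228,342,254),press=(320,115,405,220)))):
    c=pickle.load(open(n+'.pkl','rb')); w=cloud(c); hsv=cv2.cvtColor(c["frame"],cv2.COLOR_BGR2HSV)
    H,S,V=[hsv[...,i].astype(int) for i in range(3)]
    for k,(a,b,d,e) in rois.items():
        m=np.zeros((400,640),bool); m[b:e,a:d]=1
        blue=m&(H>95)&(H<125)&(S>120)&(V>50)
        white=m&(S<90)&(V>130)
        red=m&((H<8)|(H>172))&(S>150)&(V>90)
        for nm,mm in(("blue",blue),("white",white),("red",red)):
            p=w[mm]; p=p[~np.isnan(p[:,0])]
            if len(p)<8: continue
            r=cv2.minAreaRect(p[:,:2].astype(np.float32)*1000)
            print(n,k,nm,len(p),"z",np.percentile(p[:,2],[2,50,98]).round(3),"mean",p.mean(0).round(4),"rect",np.round(r[0],1),np.round(r[1],1),round(r[2],1))
        if k=="press":
            for lo,hi in((.06,.1),(.1,.14),(.14,.152),(.152,.175),(.175,.2),(.2,.3)):
                p=w[m&(w[...,2]>lo)&(w[...,2]<hi)]
                if len(p)>4: print("  layer",lo,len(p),p.mean(0).round(4), np.round(cv2.minAreaRect(p[:,:2].astype(np.float32)*1000),1) if 0 else cv2.minAreaRect(p[:,:2].astype(np.float32)*1000))
c=pickle.load(open('top.pkl','rb'));s=pickle.load(open('scene.pkl','rb'))
a=cv2.resize(c["frame"][135:225,370:445],None,fx=5,fy=5,interpolation=cv2.INTER_CUBIC)
b=cv2.resize(s["frame"][112:222,318:410],None,fx=4,fy=4,interpolation=cv2.INTER_CUBIC)
o=np.zeros((450,760,3),np.uint8);o[:a.shape[0],:a.shape[1]]=a;o[:b.shape[0],380:380+b.shape[1]]=b
cv2.imwrite('pics/crop.png',o)
E
```

```text
top cas blue 419 z [-0.001  0.02   0.025] mean [0.6017 0.1204 0.0173] rect [606.5 121.6] [165.3  65.5] 85.3
top cas white 515 z [0.018 0.03  0.035] mean [0.6024 0.098  0.0294] rect [600.7 119.7] [ 60.1 150.2] 3.4
top dish white 412 z [0.011 0.015 0.019] mean [ 0.5932 -0.024   0.0146] rect [593.1 -23.8] [60.  60.7] 63.9
top press blue 953 z [0.003 0.109 0.167] mean [ 0.6287 -0.1948  0.0933] rect [ 596.8 -232.3] [185.2 145.7] 0.2
top press white 412 z [0.011 0.078 0.23 ] mean [ 0.6362 -0.2265  0.1006] rect [ 636.7 -230.1] [181.9 157.1] 15.8
top press red 150 z [0.003 0.226 0.237] mean [ 0.5805 -0.1929  0.2187] rect [ 596.9 -219.9] [37.1 95.6] 30.7
  layer 0.06 504 [ 0.6629 -0.1988  0.0767] ((673.0228271484375, -218.7106475830078), (150.29217529296875, 157.0015411376953), 26.67347526550293)
  layer 0.1 226 [ 0.5848 -0.188   0.1224] ((600.5875244140625, -191.9072265625), (32.76430130004883, 131.72183227539062), 87.58798217773438)
  layer 0.14 279 [ 0.6273 -0.1902  0.1481] ((602.2877807617188, -192.20285034179688), (32.832862854003906, 130.5782928466797), 87.46598052978516)
  layer 0.152 
[... 1376 characters left out ...]
 [ 0.6761 -0.2716  0.1196] ((782.680908203125, -432.4120788574219), (197.41554260253906, 711.0023803710938), 36.1761360168457)
  layer 0.14 224 [ 0.5994 -0.186   0.1456] ((787.7803955078125, -333.26068115234375), (98.03877258300781, 586.600341796875), 52.4947624206543)
  layer 0.152 274 [ 0.6008 -0.1875  0.1608] ((600.654296875, -190.29148864746094), (35.63430404663086, 91.4111099243164), 87.26374816894531)
  layer 0.175 81 [ 0.5623 -0.1836  0.1877] ((562.0756225585938, -183.5238494873047), (31.779212951660156, 16.100610733032227), 21.585281372070312)
  layer 0.2 439 [ 0.5368 -0.1832  0.2401] ((541.713134765625, -190.01882934570312), (31.460935592651367, 92.12925720214844), 89.7503890991211)
```

View pics/crop.png

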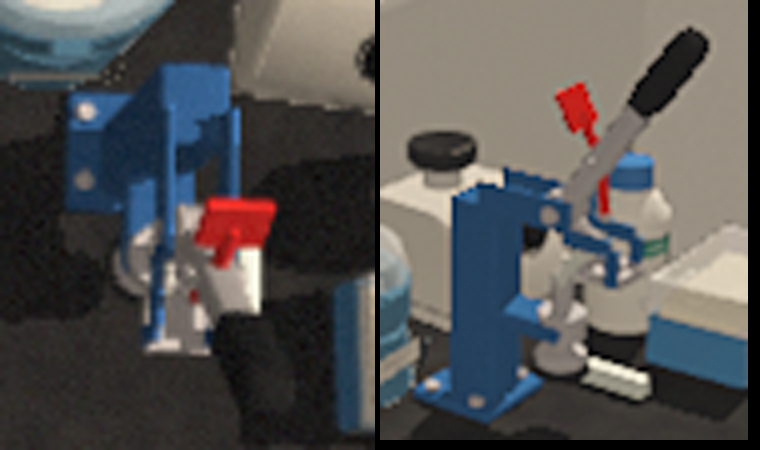

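```bash
python3 - <<'E'
from h import *
W=[cloud(pickle.load(open(n+'.pkl','rb'))) for n in("top","scene")]
F=[pickle.load(open(n+'.pkl','rb'))["frame"] for n in("top","scene")]
# arm cloud in arm-plane coords
P=np.concatenate([w.reshape(-1,3) for w in W]); P=P[~np.isnan(P[:,0])]
q=-1.488; r=P[:,0]*np.cos(q)+P[:,1]*np.sin(q); l=-P[:,0]*np.sin(q)+P[:,1]*np.cos(q)
for z in np.arange(.2,.8,.05):
    m=(P[:,2]>z)&(P[:,2]<z+.05)&(r>.3)&(r<.75)&(abs(l)<.3)
    if m.sum()>5: print("z",z.round(2),m.sum(),"r",np.percentile(r[m],[2,98]).round(3),"l",np.percentile(l[m],[2,98]).round(3))
# press
yaw=np.radians(-2.2); c,s=np.cos(yaw),np.sin(yaw)
for n,w,f in zip(("top","scene"),W,F):
    L=(w-np.array([.59,-.19,0])); X=L[...,0]*c+L[...,1]*s; Y=-L[...,0]*s+L[...,1]*c; Z=w[...,2]
    reg=(abs(X)<.16)&(abs(Y)<.13)
    hs=cv2.cvtColor(f,cv2.COLOR_BGR2HSV).astype(int); blue=(hs[...,0]>95)&(hs[...,0]<125)&(hs[...,1]>100)
    def st(nm,m):
        m=m&reg
        if m.sum()<3: return
        print(n,nm,m.sum(),"X",np.percentile(X[m],[3,50,97]).round(4),"Y",np.percentile(Y[m],[3,50,97]).round(4),"Z",np.percentile(Z[m],[3,50,97]).round(3))
    st("coltop",blue&(Z>.145)&(Z<.155)&(X>.03)&(X<.12)&(abs(Y)<.04)); st("cheektop",blue&(Z>.158)&(Z<.172))
    st("stop",(Z>.008)&(Z<.02)&(Y<-.04)&(Y>-.09)&(abs(X)<.06)); st("foot",blue&(Z>.003)&(Z<.014))
    st("colside",blue&(Z>.02)&(Z<.055)&(X>.02)&(X<.12)); st("grip",(Z>.22)&(hs[...,2]<70)); st("red",(Z>.21)&(hs[...,1]>150)&((hs[...,0]<8)|(hs[...,0]>172)))
    # handle direction
    m=reg&(Z>.215)&(hs[...,2]<70); 
    p=np.c_[w[m][:,:2]]; u,sv,vt=np.linalg.svd(p-p.mean(0),full_matrices=False); print(n,"grip axis yaw",np.degrees(np.arctan(vt[0,1]/vt[0,0])).round(2))
    for zl in (.02,.01):
        g=(abs(w[...,0]-.6)<.06)&(w[...,1]>.02)&(w[...,1]<.23)&(Z>zl)
    g=(abs(w[...,0]-.6)<.07)&(w[...,1]>.02)&(w[...,1]<.23)&(Z>.0145); p=w[g][:,:2]
    for nm,m in(("cas>14",g),("tray/lid>19",g&(Z>.0195)),("lid",g&(Z>.026))):
        p=w[m][:,:2]; u,sv,vt=np.linalg.svd(p-p.mean(0),full_matrices=False); print(n,nm,m.sum(),p.mean(0).round(4),"yaw",np.degrees(np.arctan2(-vt[0,0]/vt[0,1],1)).round(2),[np.round(t,1) for t in cv2.minAreaRect(p.astype(np.float32)*1000)], Z[m].max().round(4))
    d=(abs(w[...,0]-.593)<.045)&(abs(w[...,1]+.024)<.045)&(Z>.012)&(Z<.02); p=w[d]; print(n,"dish",[np.round(t,1) for t in cv2.minEnclosingCircle(p[:,:2].astype(np.float32)*1000)])
E
```

```text
z 0.2 88 r [0.509 0.608] l [0.1   0.137]
z 0.25 606 r [0.488 0.612] l [0.096 0.141]
z 0.3 638 r [0.49 0.62] l [0.094 0.143]
z 0.35 754 r [0.523 0.553] l [0.083 0.154]
z 0.4 880 r [0.522 0.555] l [0.083 0.155]
z 0.45 965 r [0.523 0.558] l [0.083 0.155]
z 0.5 587 r [0.483 0.556] l [0.076 0.176]
top coltop 217 X [0.0385 0.0598 0.0771] Y [-0.0178 -0.0035  0.0142] Z [0.146 0.15  0.153]
top cheektop 130 X [-0.013   0.0249  0.0527] Y [-0.019   0.0111  0.0145] Z [0.159 0.165 0.168]
top stop 33 X [-0.0161  0.0026  0.0113] Y [-0.0703 -0.0666 -0.0603] Z [0.009 0.013 0.016]
top foot 222 X [-0.0686  0.0554  0.0943] Y [-0.1165  0.0161  0.032 ] Z [0.004 0.008 0.013]
top colside 91 X [0.0392 0.0744 0.1184] Y [0.01   0.0144 0.0872] Z [0.021 0.039 0.055]
top grip 261 X [-0.0929 -0.0749 -0.0518] Y [-0.0107  0.0016  0.0101] Z [0.243 0.273 0.284]
top red 137 X [-0.0185 -0.0096 -0.0013] Y [-0.0156 -0.0016  0.0117] Z [0.214 0.227 0.237]
top grip axis yaw 0.3
top cas>14 1086 [0.6012 0.1053] yaw -4.82 [array([602.7, 118.8]), array([160. ,  61.4]), np.float64(86.8)] 0.0356
top tray/lid>19 913 [0.6006 0.0964] 
[... 612 characters left out ...]

scene colside 282 X [0.0392 0.0619 0.1187] Y [-0.0071  0.0147  0.0858] Z [0.021 0.038 0.054]
scene grip 199 X [-0.0926 -0.0755 -0.0549] Y [-0.0008  0.0084  0.0117] Z [0.234 0.26  0.281]
scene red 77 X [-0.0184 -0.0097 -0.0025] Y [-0.0118  0.0018  0.0131] Z [0.214 0.224 0.234]
scene grip axis yaw 3.63
scene cas>14 1102 [0.5975 0.1164] yaw -9.7 [array([602. , 121.1]), array([160.1,  60.8]), np.float64(80.7)] 0.0332
scene tray/lid>19 799 [0.5972 0.1034] yaw -8.16 [array([601.2, 116.2]), array([149.1,  60.8]), np.float64(80.7)] 0.0332
scene lid 565 [0.6008 0.099 ] yaw -4.38 [array([602.8,  95.4]), array([97.9, 47.6]), np.float64(85.9)] 0.0332
scene dish [array([594.4, -22.9]), np.float64(31.9)]
```

```bash
cat >> h.py <<'E'
def toolR(yawy,tilt):  # tool y along world yaw 'yawy', pointing down, tilted by -tilt about tool y (fingers aim at -y)
    y=np.array([np.cos(yawy),np.sin(yawy),0]); z=np.array([0,0,-1.]); R=np.c_[np.cross(y,z),y,z]
    return R@Ro.from_rotvec([0,-tilt,0]).as_matrix()
def plan(p1,R1,n,p0=None,R0=None):
    o=ctrl.get_obs(); p0=np.array(o["eef_pos"]) if p0 is None else p0; R0=q2R(o["eef_rot"]) if R0 is None else R0
    rv=Ro.from_matrix(R0.T@R1).as_rotvec()/n; R=R0
    for k in range(n):
        print(np.round(R.T@(np.array(p1)-p0)/n*1000,1).tolist(),np.round(rv,3).tolist()); R=R@Ro.from_rotvec(rv).as_matrix()
E
python3 - <<'E'
from h import *
O=np.array([.588,-.1915,0]); yaw=np.radians(-2.2); c,s=np.cos(yaw),np.sin(yaw)
for n in("top","scene"):
    d=pickle.load(open(n+'.pkl','rb')); w=cloud(d); L=w-O; X=L[...,0]*c+L[...,1]*s; Y=-L[...,0]*s+L[...,1]*c; Z=w[...,2]
    hs=cv2.cvtColor(d["frame"],cv2.COLOR_BGR2HSV).astype(int); blue=(hs[...,0]>95)&(hs[...,0]<125)&(hs[...,1]>100)
    for nm,m in (("col+y face",blue&(X>.035)&(X<.085)&(abs(Y-.017)<.008)&(Z>.03)&(Z<.14)),("coltop",blue&(Z>.144)&(Z<.156)&(X>.03)&(X<.1)&(abs(Y)<.03)),("cheek+y",blue&(Z>.1)&(Z<.168)&(abs(Y-.017)<.008)&(X>-.05)&(X<.06)),
       ("colfront",blue&(abs(X-.042)<.006)&(abs(Y)<.014)&(Z>.075)&(Z<.12)),("stoptop",(abs(Z-.0135)<.004)&(Y<-.05)&(Y>-.085)&(X>-.045)&(X<.045)),("bar",(Z>.175)&(X<-.02)&(abs(Y)<.02))):
        if m.sum()<8: print(n,nm,m.sum());continue
        p=np.c_[X[m],Y[m]]*1000; v=np.linalg.svd(p-p.mean(0),full_matrices=False)[2][0]
        print(n,nm,m.sum(),"mean",p.mean(0).round(1),"med",np.median(p,0).round(1),"p2-98",np.percentile(p,[2,98],axis=0).round(1).tolist(),"dyaw",np.degrees(np.arctan2(v[1],v[0])).round(1))
plan([.609,.182,.15],toolR(np.radians(-4.5),0),20)
E
```

```text
top col+y face 151 mean [57. 15.] med [56.9 15.4] p2-98 [[39.1, 10.1], [78.5, 16.2]] dyaw -177.5
top coltop 224 mean [59.9 -0.9] med [61.2 -1.8] p2-98 [[35.6, -16.4], [79.1, 15.8]] dyaw -179.4
top cheek+y 180 mean [17.9 14.9] med [25.4 15.4] p2-98 [[-46.1, 12.1], [59.6, 16.4]] dyaw -180.0
top colfront 39 mean [40.3  0.3] med [41.   3.2] p2-98 [[36.7, -13.9], [42.1, 13.1]] dyaw -90.3
top stoptop 31 mean [  1.3 -65.2] med [  4.5 -65.4] p2-98 [[-15.2, -68.7], [13.0, -59.4]] dyaw -172.2
top bar 384 mean [-59.8   2.6] med [-61.8   3.6] p2-98 [[-91.0, -9.5], [-22.4, 11.8]] dyaw -179.7
scene col+y face 472 mean [58.6 15.2] med [58.5 15.3] p2-98 [[40.4, 10.7], [79.0, 18.2]] dyaw -178.1
scene coltop 79 mean [53.9  9. ] med [52.2 14. ] p2-98 [[31.1, -15.1], [79.3, 18.0]] dyaw 170.3
scene cheek+y 313 mean [22.9 15.3] med [34.9 15.3] p2-98 [[-45.1, 10.8], [58.8, 18.3]] dyaw 179.5
scene colfront 96 mean [42.7  1.6] med [42.7  2.2] p2-98 [[38.6, -11.7], [46.7, 13.4]] dyaw 87.5
scene stoptop 40 mean [ -6.6 -62.9] med [ -6.1 -62.2] p2-98 [[-29.3, -69.9], [14.3, -57.6]] dyaw -179.5
scene bar 398 mean [-58.9   7.3] med [-61.8   8.2] p2-98 [[-91.0, -5.5], [-21.7, 13.3]] dyaw 0.3
[31.8, -28.8, 4.1] [-0.0, -0.0, -0.06]
[33.4, -26.8, 4.1] [-0.0, -0.0, -0.06]
[35.0, -24.7, 4.1] [-0.0, -0.0, -0.06]
[36.4, -22.6, 4.1] [-0.0, -0.0, -0.06]
[37.7, -20.4, 4.1] [-0.0, -0.0, -0.06]
[38.9, -18.1, 4.1] [-0.0, -0.0, -0.06]
[39.9, -15.7, 4.1] [-0.0, -0.0, -0.06]
[40.8, -13.3, 4.1] [-0.0, -0.0, -0.06]
[41.5, -10.8, 4.1] [-0.0, -0.0, -0.06]
[42.1, -8.3, 4.0] [-0.0, -0.0, -0.06]
[42.5, -5.7, 4.0] [-0.0, -0.0, -0.06]
[42.7, -3.2, 4.0] [-0.0, -0.0, -0.06]
[42.9, -0.6, 4.0] [-0.0, -0.0, -0.06]
[42.8, 2.0, 4.0] [-0.0, -0.0, -0.06]
[42.6, 4.6, 4.0] [-0.0, -0.0, -0.06]
[42.3, 7.1, 4.0] [-0.0, -0.0, -0.06]
[41.8, 9.6, 4.0] [-0.0, -0.0, -0.06]
[41.1, 12.1, 4.0] [-0.0, -0.0, -0.06]
[40.3, 14.6, 4.0] [-0.0, -0.0, -0.06]
[39.4, 17.0, 4.0] [-0.0, -0.0, -0.06]
```

jog_arm([
  [[31.8,-28.8,0,0,0,-0.06,85],[33.4,-26.8,0,0,0,-0.06,85],[35,-24.7,0,0,0,-0.06,85],[36.4,-22.6,0,0,0,-0.06,85],[37.7,-20.4,0,0,0,-0.06,85],[38.9,-18.1,0,0,0,-0.06,85],[39.9,-15.7,0,0,0,-0.06,85],[40.8,-13.3,0,0,0,-0.06,85],[41.5,-10.8,0,0,0,-0.06,85],[42.1,-8.3,0,0,0,-0.06,85]],
])

```text
time_s: 1.1
eef_pos: [0.3871, -0.1832, 0.2312]
eef_rot: [0.0, 0.902, 0.431, 0.0]
wrist_force: [1.0, -0.8, 0.2]
opening: 0.998
grasp_force: 0.0
```

jog_arm([
  [[42.5,-5.7,0,0,0,-0.06,85],[42.7,-3.2,0,0,0,-0.06,85],[42.9,-0.6,0,0,0,-0.06,85],[42.8,2,0,0,0,-0.06,85],[42.6,4.6,0,0,0,-0.06,85],[42.3,7.1,0,0,0,-0.06,85],[41.8,9.6,0,0,0,-0.06,85],[41.1,12.1,0,0,0,-0.06,85],[40.3,14.6,0,0,0,-0.06,85],[39.4,17,0,0,0,-0.06,85]],
])

```text
time_s: 2.1
eef_pos: [0.6106, 0.1826, 0.2307]
eef_rot: [-0.0, 0.735, 0.679, -0.0]
wrist_force: [0.6, -0.9, -0.5]
opening: 0.994
grasp_force: 0.0
```

```bash
python3 - <<'E'
from h import *
o=ctrl.get_obs(); print(o["time_s"],np.round(o["eef_pos"],4),np.round(o["q"],3))
R0=q2R(o["eef_rot"]); print(R0.round(3))
plan([.609,.185,.10],toolR(np.radians(-4.5),.5),10)
E
```

```text
2.1 [0.6106 0.1826 0.2307] [ 0.105  0.318  1.44  -0.     1.384  0.184]
[[ 0.079  0.997 -0.001]
 [ 0.997 -0.079 -0.   ]
 [-0.    -0.001 -1.   ]]
[0.2, -0.2, 13.1] [-0.0, -0.05, -0.0]
[0.9, -0.2, 13.0] [-0.0, -0.05, -0.0]
[1.5, -0.2, 13.0] [-0.0, -0.05, -0.0]
[2.2, -0.2, 12.9] [-0.0, -0.05, -0.0]
[2.8, -0.2, 12.8] [-0.0, -0.05, -0.0]
[3.5, -0.2, 12.6] [-0.0, -0.05, -0.0]
[4.1, -0.2, 12.4] [-0.0, -0.05, -0.0]
[4.7, -0.2, 12.2] [-0.0, -0.05, -0.0]
[5.3, -0.2, 11.9] [-0.0, -0.05, -0.0]
[5.9, -0.2, 11.7] [-0.0, -0.05, -0.0]
```

jog_arm([
  [[0.2,-0.2,13.1,0,-0.05,0,85],[0.9,-0.2,13,0,-0.05,0,85],[1.5,-0.2,13,0,-0.05,0,85],[2.2,-0.2,12.9,0,-0.05,0,85],[2.8,-0.2,12.8,0,-0.05,0,85],[3.5,-0.2,12.6,0,-0.05,0,85],[4.1,-0.2,12.4,0,-0.05,0,85],[4.7,-0.2,12.2,0,-0.05,0,85],[5.3,-0.2,11.9,0,-0.05,0,85],[5.9,-0.2,11.7,0,-0.05,0,85]],
])

```text
time_s: 3.1
eef_pos: [0.6081, 0.1834, 0.0995]
eef_rot: [0.168, 0.712, 0.656, -0.183]
wrist_force: [0.6, -0.3, -1.0]
opening: 0.991
grasp_force: 0.0
```

```bash
python3 - <<'E'
from h import *
o=ctrl.get_obs(); print(o["time_s"],np.round(o["eef_pos"],4),np.round(o["q"],3))
plan([.6088,.182,.007],toolR(np.radians(-4.5),.5),9)
c=shot("wrist"); pickle.dump(c,open('w.pkl','wb')); cv2.imwrite('pics/w1.png',c["frame"])
E
```

```text
3.1 [0.6081 0.1834 0.0995] [ 0.329  0.637  1.351 -0.465  1.391  0.551]
[4.8, 0.1, 9.1] [-0.0, 0.0, -0.0]
[4.8, 0.1, 9.1] [-0.0, 0.0, -0.0]
[4.8, 0.1, 9.1] [-0.0, 0.0, -0.0]
[4.8, 0.1, 9.1] [-0.0, 0.0, -0.0]
[4.8, 0.1, 9.1] [-0.0, 0.0, -0.0]
[4.8, 0.1, 9.1] [-0.0, 0.0, -0.0]
[4.8, 0.1, 9.1] [-0.0, 0.0, -0.0]
[4.8, 0.1, 9.1] [-0.0, 0.0, -0.0]
[4.8, 0.1, 9.1] [-0.0, 0.0, -0.0]
```

View pics/w1.png

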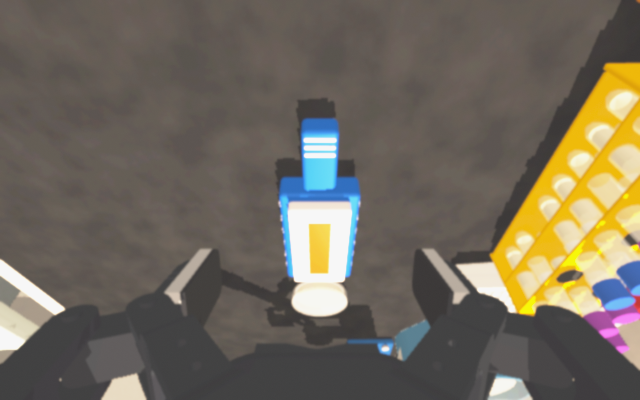

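jog_arm([
  [[4.8,0,9.1,0,0,0,85],[4.8,0,9.1,0,0,0,85],[4.8,0,9.1,0,0,0,85],[4.8,0,9.1,0,0,0,85],[4.8,0,9.1,0,0,0,85],[4.8,0,9.1,0,0,0,70],[4.8,0,9.1,0,0,0,60],[4.8,0,9.1,0,0,0,50],[4.8,0,9.1,0,0,0,40],[0,0,0,0,0,0,32]],
])

```text
time_s: 4.15
eef_pos: [0.607, 0.1816, 0.0059]
eef_rot: [0.167, 0.712, 0.657, -0.183]
wrist_force: [-0.9, 0.4, -0.2]
opening: 0.376
grasp_force: 0.0
```

jog_arm([
  [[0,0,0,0,0,0,30],[0,0,0,0,0,0,27],[0,0,0,0,0,0,25],[0,0,0,0,0,0,23],[0,0,0,0,0,0,21],[0,0,0,0,0,0,20],[0,0,0,0,0,0,20],[0,0,0,0,0,0,20],[0,0,0,0,0,0,20],[0,0,0,0,0,0,20]],
])

```text
time_s: 5.15
eef_pos: [0.6091, 0.1823, 0.009]
eef_rot: [0.168, 0.713, 0.656, -0.181]
wrist_force: [0.3, 1.2, 5.2]
opening: 0.264
grasp_force: 59.0
```

```bash
cat >> h.py <<'E'
def cas(n="top",c=None):
    c=c or shot(n); w=cloud(c); Z=w[...,2]; hs=cv2.cvtColor(c["frame"],cv2.COLOR_BGR2HSV).astype(int)
    m=(abs(w[...,0]-.57)<.12)&(w[...,1]>-.3)&(w[...,1]<.2)&(Z>.024)&(Z<.037)&(hs[...,2]>110)
    m=cv2.morphologyEx(m.astype(np.uint8),cv2.MORPH_OPEN,np.ones((3,3),np.uint8))
    k,l,st,_=cv2.connectedComponentsWithStats(m); i=1+np.argmax(st[1:,4]); p=w[l==i]
    return c,[np.round(t,1) for t in cv2.minAreaRect(p[:,:2].astype(np.float32)*1000)],len(p),p.mean(0).round(4)
E
python3 - <<'E'
from h import *
o=ctrl.get_obs(); print(o["time_s"],np.round(o["eef_pos"],4),np.round(o["q"],3),o["opening"],o["grasp_force"]); R=q2R(o["eef_rot"]); print("y yaw",np.degrees(np.arctan2(R[1,1],R[0,1])))
print(cas()[1:]); c,*r=cas("scene"); print(r); cv2.imwrite('pics/s2.png',c["frame"])
# waypoints in TCP: world
P=np.array(o["eef_pos"])
plan(P+[-.093,0,0],R,9)
E
```

```text
5.15 [0.6091 0.1823 0.009 ] [ 0.326  0.76   1.362 -0.479  1.268  0.612] 0.2642281981930862 59.02848780155182
y yaw -4.680967290778769
([array([601.4,  94.2]), array([96. , 46.3]), np.float64(86.0)], 625, array([0.6008, 0.0937, 0.0309]))
[[array([602.6,  96.3]), array([96.2, 48.2]), np.float64(85.4)], 590, array([0.6   , 0.0999, 0.0297])]
[-0.8, -10.3, 0.4] [0.0, 0.0, 0.0]
[-0.8, -10.3, 0.4] [0.0, 0.0, 0.0]
[-0.8, -10.3, 0.4] [0.0, 0.0, 0.0]
[-0.8, -10.3, 0.4] [0.0, 0.0, 0.0]
[-0.8, -10.3, 0.4] [0.0, 0.0, 0.0]
[-0.8, -10.3, 0.4] [0.0, 0.0, 0.0]
[-0.8, -10.3, 0.4] [0.0, 0.0, 0.0]
[-0.8, -10.3, 0.4] [0.0, 0.0, 0.0]
[-0.8, -10.3, 0.4] [0.0, 0.0, 0.0]
```

```bash
python3 - <<'E'
from h import *
o=ctrl.get_obs(); R0=q2R(o["eef_rot"]); P0=np.array(o["eef_pos"]); 
R1=toolR(np.radians(-2.2),.5)
A=np.array([.518,.1823,.009]); print("A");plan(A,R1,9,P0,R0)
g=lambda ox,oy: np.array([ox+.0033,oy+.0876,.009])
B=g(.5154,-.1817); C=g(.5883,-.1845); D=g(.588,-.1925)
print("B");plan(B,R1,20,A,R1); print("C");plan(C,R1,10,B,R1); print("D");plan(D,R1,4,C,R1)
E
```

```text
A
[-0.7, -10.1, 0.4] [-0.002, -0.0, -0.004]
[-0.7, -10.1, 0.4] [-0.002, -0.0, -0.004]
[-0.7, -10.1, 0.3] [-0.002, -0.0, -0.004]
[-0.6, -10.1, 0.3] [-0.002, -0.0, -0.004]
[-0.6, -10.1, 0.3] [-0.002, -0.0, -0.004]
[-0.5, -10.1, 0.3] [-0.002, -0.0, -0.004]
[-0.5, -10.1, 0.2] [-0.002, -0.0, -0.004]
[-0.4, -10.1, 0.2] [-0.002, -0.0, -0.004]
[-0.4, -10.1, 0.2] [-0.002, -0.0, -0.004]
B
[-12.1, 0.6, 6.6] [0.0, 0.0, 0.0]
[-12.1, 0.6, 6.6] [0.0, 0.0, 0.0]
[-12.1, 0.6, 6.6] [0.0, 0.0, 0.0]
[-12.1, 0.6, 6.6] [0.0, 0.0, 0.0]
[-12.1, 0.6, 6.6] [0.0, 0.0, 0.0]
[-12.1, 0.6, 6.6] [0.0, 0.0, 0.0]
[-12.1, 0.6, 6.6] [0.0, 0.0, 0.0]
[-12.1, 0.6, 6.6] [0.0, 0.0, 0.0]
[-12.1, 0.6, 6.6] [0.0, 0.0, 0.0]
[-12.1, 0.6, 6.6] [0.0, 0.0, 0.0]
[-12.1, 0.6, 6.6] [0.0, 0.0, 0.0]
[-12.1, 0.6, 6.6] [0.0, 0.0, 0.0]
[-12.1, 0.6, 6.6] [0.0, 0.0, 0.0]
[-12.1, 0.6, 6.6] [0.0, 0.0, 0.0]
[-12.1, 0.6, 6.6] [0.0, 0.0, 0.0]
[-12.1, 0.6, 6.6] [0.0, 0.0, 0.0]
[-12.1, 0.6, 6.6] [0.0, 0.0, 0.0]
[-12.1, 0.6, 6.6] [0.0, 0.0, 0.0]
[-12.1, 0.6, 6.6] [0.0, 0.0, 0.0]
[-12.1, 0.6, 6.6] [0.0, 0.0, 0.0]
C
[0.0, 7.3, -0.0] [0.0, 0.0, 0.0]
[0.0, 7.3, -0.0] [0.0, 0.0, 0.0]
[0.0, 7.3, -0.0] [0.0, 0.0, 0.0]
[0.0, 7.3, -0.0] [0.0, 0.0, 0.0]
[0.0, 7.3, -0.0] [0.0, 0.0, 0.0]
[0.0, 7.3, -0.0] [0.0, 0.0, 0.0]
[0.0, 7.3, -0.0] [0.0, 0.0, 0.0]
[0.0, 7.3, -0.0] [0.0, 0.0, 0.0]
[0.0, 7.3, -0.0] [0.0, 0.0, 0.0]
[0.0, 7.3, -0.0] [0.0, 0.0, 0.0]
D
[-1.8, 0.0, 1.0] [0.0, 0.0, 0.0]
[-1.8, 0.0, 1.0] [0.0, 0.0, 0.0]
[-1.8, 0.0, 1.0] [0.0, 0.0, 0.0]
[-1.8, 0.0, 1.0] [0.0, 0.0, 0.0]
```

View pics/s2.png

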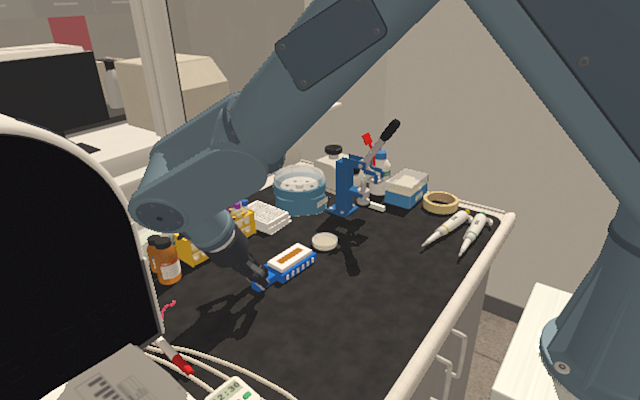

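jog_arm([
  [[-1.4,0,-2.6,0,0,0,20],[-0.7,-10.1,0.4,-0.002,0,-0.004,20],[-0.7,-10.1,0.4,-0.002,0,-0.004,20],[-0.7,-10.1,0.3,-0.002,0,-0.004,20],[-0.6,-10.1,0.3,-0.002,0,-0.004,20],[-0.6,-10.1,0.3,-0.002,0,-0.004,20],[-0.5,-10.1,0.3,-0.002,0,-0.004,20],[-0.5,-10.1,0.2,-0.002,0,-0.004,20],[-0.4,-10.1,0.2,-0.002,0,-0.004,20],[-0.4,-10.1,0.2,-0.002,0,-0.004,20]],
])

```text
time_s: 6.25
eef_pos: [0.5164, 0.1822, 0.0112]
eef_rot: [0.171, 0.699, 0.671, -0.179]
wrist_force: [1.0, 0.6, -1.1]
opening: 0.262
grasp_force: 58.9
```

```bash
python3 - <<'E'
from h import *
o=ctrl.get_obs(); R=q2R(o["eef_rot"]); print(np.round(o["eef_pos"],4),o["opening"],o["wrist_force"],"y yaw",np.degrees(np.arctan2(R[1,1],R[0,1])))
print(cas()[1:]); print(cas("scene")[1:])
E
```

```text
[0.5164 0.1822 0.0112] 0.2621405687004526 [ 1.00204278  0.5773048  -1.09504667] y yaw -2.369688795183553
([array([512.2,  94. ]), array([97.1, 47.1]), np.float64(89.7)], 650, array([0.5118, 0.0939, 0.0323]))
([array([511.4,  94.7]), array([97.8, 47.7]), np.float64(88.7)], 719, array([0.5089, 0.1002, 0.0306]))
```

jog_arm([
  [[-11.6,0.5,7.5,0,0,0,20],[-12.1,0.5,6.6,0,0,0,20],[-12.1,0.5,6.6,0,0,0,20],[-12.1,0.5,6.6,0,0,0,20],[-12.1,0.5,6.6,0,0,0,20],[-12.1,0.5,6.6,0,0,0,20],[-12.1,0.5,6.6,0,0,0,20],[-12.1,0.5,6.6,0,0,0,20],[-12.1,0.5,6.6,0,0,0,20],[-12.1,0.5,6.6,0,0,0,20]],
])

```text
time_s: 7.35
eef_pos: [0.5164, 0.0431, 0.0102]
eef_rot: [0.171, 0.699, 0.671, -0.179]
wrist_force: [-0.1, 0.7, -1.3]
opening: 0.261
grasp_force: 59.0
```

```bash
python3 - <<'E'
from h import *
o=ctrl.get_obs(); R=q2R(o["eef_rot"]); print(np.round(o["eef_pos"],4),np.round(o["q"],2),o["wrist_force"],"y yaw",np.degrees(np.arctan2(R[1,1],R[0,1])))
print(cas()[1:]);  c,*r=cas("scene"); print(r); cv2.imwrite('pics/s3.png',c["frame"])
E
```

```text
[0.5164 0.0431 0.0102] [ 0.15  0.52  1.78 -0.58  1.03  0.54] [-0.09809888  0.71416725 -1.25031409] y yaw -2.3922623126866753
([array([513.5, -45.8]), array([95., 48.]), np.float64(87.6)], 643, array([ 0.5125, -0.0457,  0.0313]))
[[array([512.8, -46.3]), array([97.6, 47.2]), np.float64(88.5)], 444, array([ 0.5096, -0.0467,  0.0301])]
```

View pics/s3.png

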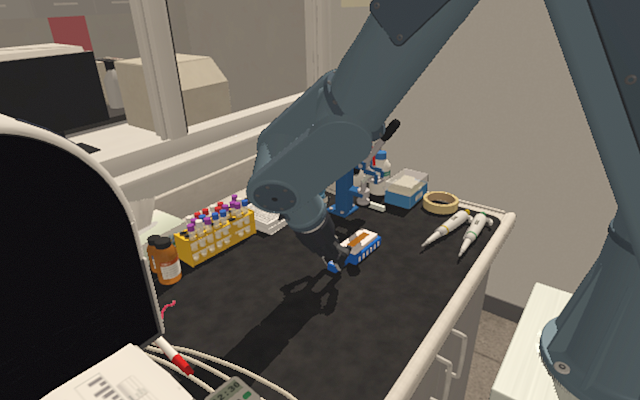

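```bash
python3 - <<'E'
from h import *
c=shot("top"); w=cloud(c).reshape(-1,3); s=cloud(shot("scene")).reshape(-1,3)
for x in np.arange(.3,.7,.05):
    m=(abs(w[:,0]-x-.025)<.025)&(w[:,2]>.3)&(abs(w[:,1])<.4)
    if m.sum()>3: print(x.round(2),"top y",np.percentile(w[m,1],[1,99]).round(3),"z",np.percentile(w[m,2],[1,50,99]).round(3), end=' ')
    m=(abs(s[:,0]-x-.025)<.025)&(s[:,2]>.1)&(s[:,1]>-.1)&(s[:,1]<.4)
    if m.sum()>3: print("scene y",np.percentile(s[m,1],[1,99]).round(3),"zmin",np.percentile(s[m,2],1).round(3))
E
```

```text
0.3 top y [0.103 0.226] z [0.506 0.581 0.624] scene y [0.171 0.229] zmin 0.393
0.35 top y [0.112 0.24 ] z [0.401 0.51  0.55 ] scene y [0.166 0.247] zmin 0.32
0.4 top y [0.11  0.252] z [0.328 0.434 0.477] scene y [0.182 0.257] zmin 0.272
0.45 top y [0.115 0.26 ] z [0.302 0.359 0.441] scene y [0.095 0.264] zmin 0.104
0.5 top y [0.122 0.26 ] z [0.302 0.333 0.399] scene y [0.141 0.269] zmin 0.114
0.55 top y [0.138 0.213] z [0.301 0.33  0.358] scene y [0.178 0.22 ] zmin 0.308
0.6 top y [0.397 0.4  ] z [0.302 0.302 0.307] scene y [0.389 0.4  ] zmin 0.102
0.65 top y [0.397 0.4  ] z [0.3   0.303 0.309]
```

jog_arm([
  [[-11.9,0.5,6.5,0,0,0,20],[-11.9,0.5,6.5,0,0,0,20],[-11.9,0.5,6.5,0,0,0,20],[-11.9,0.5,6.5,0,0,0,20],[-11.9,0.5,6.5,0,0,0,20],[-11.9,0.5,6.5,0,0,0,20],[-11.9,0.5,6.5,0,0,0,20],[-11.9,0.5,6.5,0,0,0,20],[-11.9,0.5,6.5,0,0,0,20],[-11.9,0.5,6.5,0,0,0,20]],
])

```text
time_s: 8.55
eef_pos: [0.5158, -0.0926, 0.0102]
eef_rot: [0.171, 0.699, 0.671, -0.179]
wrist_force: [0.6, 0.2, -2.1]
opening: 0.259
grasp_force: 59.0
```

```bash
cat > chk.py <<'E'
from h import *
import sys
o=ctrl.get_obs(); R=q2R(o["eef_rot"]); print(o["time_s"],np.round(o["eef_pos"],4),o["wrist_force"].round(1),"y yaw",np.degrees(np.arctan2(R[1,1],R[0,1])))
O=np.array([.588,-.1925,0]); yaw=np.radians(-2.2); c,s=np.cos(yaw),np.sin(yaw)
tcp=np.array(o["eef_pos"])-O; print("TCP local",np.round([tcp[0]*c+tcp[1]*s,-tcp[0]*s+tcp[1]*c],4))
for n in("top","scene"):
    d=shot(n); pickle.dump(d,open(n+'2.pkl','wb')); w=cloud(d); L=w-O; X=L[...,0]*c+L[...,1]*s; Y=-L[...,0]*s+L[...,1]*c; Z=w[...,2]
    hs=cv2.cvtColor(d["frame"],cv2.COLOR_BGR2HSV).astype(int)
    for nm,m in(("lid",(Z>.025)&(Z<.037)&(hs[...,1]<110)&(hs[...,2]>100)),("tray",(Z>.006)&(Z<.024)&(hs[...,0]>95)&(hs[...,0]<125)&(hs[...,1]>110))):
        m=m&(X>-.16)&(X<.036)&(Y<.1)&(Y>-.065); p=np.c_[X[m],Y[m]]*1000
        if len(p)<5: continue
        print(n,nm,len(p),[np.round(t,1) for t in cv2.minAreaRect(p.astype(np.float32))],np.percentile(p,[1,99],axis=0).round(1).tolist())
    dd=(abs(w[...,0]-.593)<.045)&(abs(w[...,1]+.024)<.045)&(Z>.011)&(Z<.019)&(hs[...,1]<90)&(hs[...,2]>110)
    if dd.sum()>9: print(n,"dish",dd.sum(),[np.round(t,1) for t in cv2.minEnclosingCircle(w[dd][:,:2].astype(np.float32)*1000)])
E
python3 chk.py
```

```text
8.55 [ 0.5158 -0.0926  0.0102] [ 0.6  0.2 -2.1] y yaw -2.395737738614369
TCP local [-0.076   0.0971]
top lid 491 [array([-76.4,  31.1]), array([ 47.7, 136.7]), np.float64(0.6)] [[-99.4, -36.6], [-54.0, 60.8]]
top tray 364 [array([-35.6,  26.7]), array([142.7, 143.4]), np.float64(0.3)] [[-106.7, -44.8], [34.9, 95.5]]
top dish 238 [array([595.8, -27.5]), np.float64(29.8)]
scene lid 211 [array([-76.6,   9.4]), array([95.6, 47.3]), np.float64(89.5)] [[-99.5, -37.8], [-53.3, 55.4]]
scene tray 152 [array([-100.4,   26.4]), array([141.1,  19.8]), np.float64(84.2)] [[-106.4, -43.1], [-87.2, 70.5]]
scene dish 300 [array([594. , -22.9]), np.float64(31.4)]
```

jog_arm([
  [[0,7.6,0,0,0,0,20],[0,7.6,0,0,0,0,20],[0,7.6,0,0,0,0,20],[0,7.6,0,0,0,0,20],[0,7.6,0,0,0,0,20],[0,7.6,0,0,0,0,20],[0,7.6,0,0,0,0,20],[0,7.6,0,0,0,0,20],[0,7.6,0,0,0,0,20],[0,7.6,0,0,0,0,20]],
])

```text
time_s: 9.65
eef_pos: [0.5923, -0.0947, 0.0101]
eef_rot: [0.171, 0.699, 0.671, -0.179]
wrist_force: [-0.6, -0.7, -1.7]
opening: 0.26
grasp_force: 59.0
```

```bash
python3 chk.py; python3 - <<'E'
from h import *
s=pickle.load(open('scene2.pkl','rb'));t=pickle.load(open('top2.pkl','rb'))
a=cv2.resize(t["frame"][140:220,330:440],None,fx=3.6,fy=3.6,interpolation=cv2.INTER_CUBIC)
b=cv2.resize(s["frame"][130:260,300:410],None,fx=3.6,fy=3.6,interpolation=cv2.INTER_CUBIC)
o=np.zeros((470,800,3),np.uint8);o[:a.shape[0],:a.shape[1]]=a;o[:b.shape[0],400:400+b.shape[1]]=b;cv2.imwrite('pics/c4.png',o)
E
```

```text
9.65 [ 0.5923 -0.0947  0.0101] [-0.6 -0.7 -1.7] y yaw -2.3986447733896354
TCP local [0.0006 0.0979]
top lid 229 [array([-0.4, 27.5]), array([46. , 60.7]), np.float64(0.0)] [[-23.3, 1.3], [22.3, 56.7]]
top tray 254 [array([ 1.2, 48.1]), array([ 66.4, 104. ]), np.float64(1.9)] [[-30.3, -2.2], [35.3, 97.2]]
top dish 13 [array([566. , -28.6]), np.float64(5.8)]
scene lid 146 [array([1.6, 9.8]), array([47.7, 97.2]), np.float64(0.2)] [[-22.0, -34.1], [24.1, 58.0]]
scene tray 155 [array([-20.8,  29.2]), array([139.1,  24.1]), np.float64(82.0)] [[-28.1, -38.4], [-5.2, 87.2]]
scene dish 291 [array([593.9, -23.5]), np.float64(32.2)]
```

View pics/c4.png

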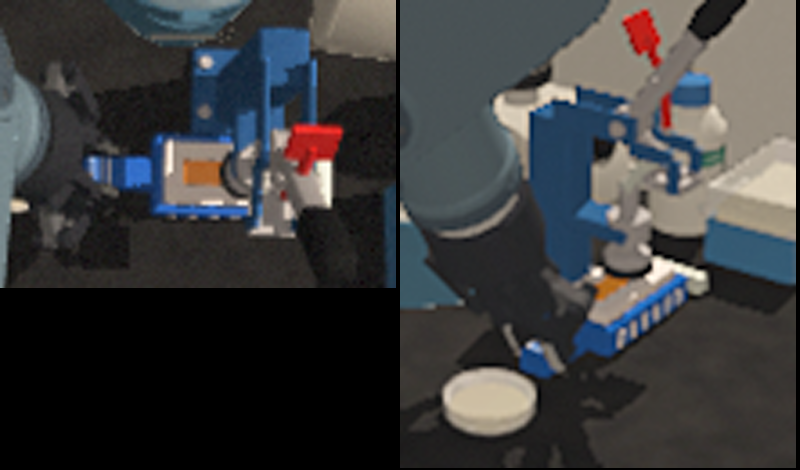

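jog_arm([
  [[-1.6,0,0.9,0,0,0,20],[-1.6,0,0.9,0,0,0,20],[-1.6,0,0.9,0,0,0,20],[-1.6,0,0.9,0,0,0,20],[-1.6,-0.3,0.9,0,0,0,20],[0,0,0,0,0,0,20],[0,0,0,0,0,0,20],[0,0,0,0,0,0,20],[0,0,0,0,0,0,20],[0,0,0,0,0,0,20]],
])

```text
time_s: 10.75
eef_pos: [0.591, -0.1037, 0.01]
eef_rot: [0.171, 0.699, 0.671, -0.179]
wrist_force: [-0.4, 0.0, -1.7]
opening: 0.256
grasp_force: 59.0
```

jog_arm([
  [[-0.9,0,0.5,0,0,0,20],[0,0,0,0,0,0,20],[-0.9,0,0.5,0,0,0,20],[0,0,0,0,0,0,20],[0,0,0,0,0,0,20],[0,0,0,0,0,0,20],[0,0,0,0,0,0,20],[0,0,0,0,0,0,20],[0,0,0,0,0,0,20],[0,0,0,0,0,0,20]],
])

```text
time_s: 11.75
eef_pos: [0.5909, -0.1058, 0.0099]
eef_rot: [0.171, 0.699, 0.671, -0.179]
wrist_force: [-0.4, -0.1, -1.2]
opening: 0.261
grasp_force: 59.0
```

```bash
python3 chk.py
```

```text
11.75 [ 0.5909 -0.1058  0.0099] [-0.4 -0.1 -1.2] y yaw -2.391609117978136
TCP local [-0.0004  0.0867]
top lid 185 [array([-0.5, 22. ]), array([48.2, 48.3]), np.float64(1.5)] [[-24.3, -0.1], [21.0, 46.3]]
top tray 250 [array([-4.8, 48.8]), array([70.7, 96.1]), np.float64(10.6)] [[-31.3, -2.5], [35.3, 94.4]]
scene lid 146 [array([-0.7,  0.4]), array([45.8, 95. ]), np.float64(1.1)] [[-23.6, -46.9], [20.1, 46.7]]
scene tray 155 [array([-22.9,  24.4]), array([158.1,  32.1]), np.float64(79.1)] [[-31.1, -51.4], [-8.4, 93.2]]
scene dish 296 [array([593.4, -24.1]), np.float64(32.5)]
```

jog_arm([
  [[-0.9,0.5,0.5,0,0,0,20],[0,0,0,0,0,0,20],[-0.9,0,0.5,0,0,0,20],[0,0,0,0,0,0,20],[0,0,0,0,0,0,20],[0,0,0,0,0,0,20],[0,0,0,0,0,0,20],[0,0,0,0,0,0,20],[0,0,0,0,0,0,20],[0,0,0,0,0,0,20]],
])

```text
time_s: 12.85
eef_pos: [0.5916, -0.1068, 0.0098]
eef_rot: [0.171, 0.699, 0.671, -0.178]
wrist_force: [0.9, 6.5, -1.2]
opening: 0.256
grasp_force: 59.4
```

jog_arm([
  [[-0.9,0,0.5,0,0,0,20],[0,0,0,0,0,0,20],[0,0,0,0,0,0,20],[0,0,0,0,0,0,20],[0,0,0,0,0,0,20],[0,0,0,0,0,0,20],[0,0,0,0,0,0,20],[0,0,0,0,0,0,20],[0,0,0,0,0,0,20],[0,0,0,0,0,0,20]],
])

```text
time_s: 13.85
eef_pos: [0.5918, -0.1069, 0.0096]
eef_rot: [0.17, 0.699, 0.671, -0.178]
wrist_force: [0.4, 11.4, -0.2]
opening: 0.26
grasp_force: 59.6
```

jog_arm([
  [[1.2,0,-0.7,0,0,0,20],[1.2,0,-0.7,0,0,0,20],[1.3,0,-0.6,0,0,0,20],[0,0,0,0,0,0,20],[0,0,0,0,0,0,20],[0,0,0.6,0,0,0,20],[0,0,0,0,0,0,30],[0,0,0,0,0,0,38],[0,0,0,0,0,0,45],[0,0,0,0,0,0,45]],
])

```text
time_s: 14.85
eef_pos: [0.5916, -0.1051, 0.0096]
eef_rot: [0.171, 0.699, 0.671, -0.179]
wrist_force: [0.1, 0.6, -0.2]
opening: 0.527
grasp_force: 0.0
```

```bash
python3 chk.py
```

```text
14.85 [ 0.5916 -0.1051  0.0096] [ 0.1  0.6 -0.2] y yaw -2.3904806659656974
TCP local [0.0003 0.0875]
top lid 184 [array([-0.3, 22.5]), array([50.6, 47. ]), np.float64(89.5)] [[-23.7, -0.7], [21.1, 47.1]]
top tray 280 [array([ 0.9, 46.8]), array([ 66.7, 101. ]), np.float64(2.1)] [[-30.7, -2.6], [35.2, 96.9]]
scene lid 131 [array([-15.9,  -1.1]), array([28.9, 96.4]), np.float64(10.5)] [[-23.1, -44.7], [3.3, 46.6]]
scene tray 138 [array([-17.1,  25. ]), array([145.3,  46.5]), np.float64(67.8)] [[-30.2, -48.1], [16.9, 99.4]]
scene dish 300 [array([594. , -22.8]), np.float64(32.1)]
```

jog_arm([
  [[0,0,-5,0,0,0,45],[0,0,-15,0,0,0,45],[0,0,-20,0,0,0,45],[0,0,-20,0,0,0,45],[0,0,-25,0,0,0,40],[0,0,-25,0,0,0,30],[0,0,-25,0,0,0,20],[0,0,-30,0,0,0,10],[0,0,-30,0,0,0,0],[0,0,-30,0,0,0,0]],
])

```text
time_s: 15.95
eef_pos: [0.5962, 0.004, 0.2092]
eef_rot: [0.171, 0.699, 0.671, -0.178]
wrist_force: [0.8, 0.6, 0.7]
opening: -0.002
grasp_force: 0.0
```

```bash
cat >> h.py <<'E'
PO=np.array([.588,-.1925,0]); PY=np.radians(-2.2); PR=Ro.from_euler('z',PY).as_matrix()
W=lambda X,Y,Z: PO+PR@np.array([X,Y,Z])/1000
def RB(b,t=0): # tool y along press X; b: tilt, body to +X; t: tilt, body to +y
    return PR@Ro.from_euler('y',b).as_matrix()@PR.T@toolR(PY,t)
def tip(a,d,r=124):
    v=np.array([-np.cos(a),np.sin(a)])*r+np.array([np.sin(a),np.cos(a)])*(11+d); return W(v[0],0,155+v[1])
E
python3 chk.py; python3 - <<'E'
from h import *
print(RB(.45).round(2), tip(.97,45),tip(0,-3))
print("hover");plan(tip(.97,60),RB(.45),10)
E
```

```text
15.95 [0.5962 0.004  0.2092] [0.8 0.6 0.7] y yaw -2.360676989742709
TCP local [0.0006 0.1967]
top lid 183 [array([-1.8, 23.1]), array([45.5, 49.2]), np.float64(1.3)] [[-23.9, 0.1], [20.8, 47.2]]
top tray 275 [array([ 2.2, 47.3]), array([ 66.5, 103.3]), np.float64(0.0)] [[-30.8, -2.3], [34.8, 97.3]]
top dish 405 [array([593.2, -24.3]), np.float64(30.9)]
scene lid 206 [array([-0.4,  0.5]), array([98.9, 46.9]), np.float64(88.8)] [[-23.1, -46.6], [22.0, 49.8]]
scene tray 279 [array([-12.3,  22.7]), array([146.3,  57.3]), np.float64(68.5)] [[-30.0, -47.0], [27.4, 98.0]]
scene dish 295 [array([593.9, -23.6]), np.float64(32.1)]
[[ 0.04  0.9  -0.43]
 [ 1.   -0.03  0.02]
 [ 0.   -0.43 -0.9 ]] [ 0.56411408 -0.1915824   0.2889426 ] [ 0.4640914  -0.18773991  0.163     ]
hover
[-21.4, -1.4, 2.0] [0.045, 0.049, -0.011]
[-21.5, -1.6, 1.0] [0.045, 0.049, -0.011]
[-21.5, -1.8, 0.1] [0.045, 0.049, -0.011]
[-21.5, -2.1, -0.9] [0.045, 0.049, -0.011]
[-21.4, -2.4, -1.9] [0.045, 0.049, -0.011]
[-21.2, -2.7, -2.8] [0.045, 0.049, -0.011]
[-21.0, -3.1, -3.7] [0.045, 0.049, -0.011]
[-20.8, -3.5, -4.6] [0.045, 0.049, -0.011]
[-20.5, -4.0, -5.4] [0.045, 0.049, -0.011]
[-20.2, -4.5, -6.2] [0.045, 0.049, -0.011]
```

jog_arm([
  [[-21.4,-1.4,2,0.045,0.049,-0.011,0],[-21.5,-1.6,1,0.045,0.049,-0.011,0],[-21.5,-1.8,0.1,0.045,0.049,-0.011,0],[-21.5,-2.1,-0.9,0.045,0.049,-0.011,0],[-21.4,-2.4,-1.9,0.045,0.049,-0.011,0],[-21.2,-2.7,-2.8,0.045,0.049,-0.011,0],[-21,-3.1,-3.7,0.045,0.049,-0.011,0],[-20.8,-3.5,-4.6,0.045,0.049,-0.011,0],[-20.5,-4,-5.4,0.045,0.049,-0.011,0],[-20.2,-4.5,-6.2,0.045,0.049,-0.011,0]],
])

```text
time_s: 17.05
eef_pos: [0.5733, -0.1949, 0.2924]
eef_rot: [-0.166, 0.704, 0.672, -0.158]
wrist_force: [0.2, -0.8, 0.5]
opening: 0.001
grasp_force: 0.0
```

```bash
python3 - <<'E'
from h import *
o=ctrl.get_obs(); P=np.array(o["eef_pos"]); R=q2R(o["eef_rot"]); print(P.round(4),np.round(o["q"],2),o["wrist_force"].round(1), (PR.T@(P-PO)).round(4), (RB(.45).T@R).round(3))
p0,R0=P,R
for k,(n,a1,d1) in enumerate([(6,.97,10)]):
    plan(tip(a1,d1),RB(.45),n,p0,R0); p0,R0=tip(a1,d1),RB(.45)
print("arc")
for a in np.linspace(.97,0,21)[1:]:
    b=.45*a/.97; p1=tip(a,14*np.sin(.54*a)-3*(1-a/.97)); R1=RB(b); plan(p1,R1,1,p0,R0); p0,R0=p1,R1
c=shot("scene"); cv2.imwrite('pics/s5.png',c["frame"])
E
```

```text
[ 0.5733 -0.1949  0.2924] [-0.43  0.54  1.09 -0.18  1.95 -0.42] [ 0.2 -0.8  0.5] [-0.0146 -0.003   0.2924] [[ 1.    -0.007  0.004]
 [ 0.007  1.    -0.012]
 [-0.004  0.012  1.   ]]
[0.4, -4.0, 6.3] [-0.002, -0.001, -0.001]
[0.5, -4.0, 6.3] [-0.002, -0.001, -0.001]
[0.5, -4.0, 6.3] [-0.002, -0.001, -0.001]
[0.5, -4.0, 6.3] [-0.002, -0.001, -0.001]
[0.5, -4.0, 6.3] [-0.002, -0.001, -0.001]
[0.5, -4.0, 6.3] [-0.002, -0.001, -0.001]
arc
[-0.0, -5.3, 7.9] [-0.022, -0.0, -0.0]
[0.0, -3.7, 5.4] [-0.023, 0.0, -0.0]
[0.0, -3.5, 5.5] [-0.023, 0.0, 0.0]
[-0.0, -3.4, 5.6] [-0.022, -0.0, -0.0]
[-0.0, -3.2, 5.7] [-0.023, 0.0, 0.0]
[0.0, -3.0, 5.8] [-0.023, -0.0, -0.0]
[0.0, -2.8, 5.9] [-0.022, -0.0, 0.0]
[-0.0, -2.7, 6.0] [-0.023, 0.0, -0.0]
[0.0, -2.5, 6.1] [-0.022, -0.0, -0.0]
[-0.0, -2.3, 6.1] [-0.022, 0.0, 0.0]
[0.0, -2.1, 6.2] [-0.022, 0.0, -0.0]
[-0.0, -1.9, 6.3] [-0.023, -0.0, -0.0]
[0.0, -1.8, 6.3] [-0.022, 0.0, 0.0]
[-0.0, -1.6, 6.4] [-0.023, -0.0, 0.0]
[0.0, -1.4, 6.4] [-0.022, -0.0, 0.0]
[0.0, -1.2, 6.4] [-0.022, 0.0, -0.0]
[-0.0, -1.0, 6.5] [-0.022, -0.0, -0.0]
[0.0, -0.8, 6.5] [-0.023, 0.0, 0.0]
[-0.0, -0.6, 6.5] [-0.022, -0.0, -0.0]
[0.0, -0.4, 6.5] [-0.022, 0.0, 0.0]
```

View pics/s5.png

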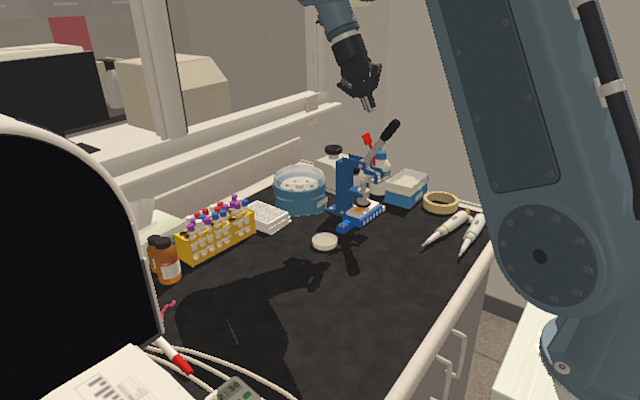

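jog_arm([
  [[0.5,-4,6.3,-0.002,-0.001,-0.001,0],[0.5,-4,6.3,-0.002,-0.001,-0.001,0],[0.5,-4,6.3,-0.002,-0.001,-0.001,0],[0.5,-4,6.3,-0.002,-0.001,-0.001,0],[0.5,-4,6.3,-0.002,-0.001,-0.001,0],[0.5,-4,6.3,-0.002,-0.001,-0.001,0],[0,-5.3,7.9,-0.022,0,0,0],[0,-3.7,5.4,-0.023,0,0,0],[0,-3.5,5.5,-0.023,0,0,0],[0,-3.4,5.6,-0.022,0,0,0]],
])

```text
time_s: 18.1
eef_pos: [0.5109, -0.1886, 0.2527]
eef_rot: [-0.126, 0.709, 0.682, -0.125]
wrist_force: [0.8, -0.6, -0.1]
opening: -0.002
grasp_force: 0.3
```

```bash
python3 - <<'E'
from h import *
o=ctrl.get_obs(); P=np.array(o["eef_pos"]); print((PR.T@(P-PO)).round(4),o["wrist_force"].round(1))
c=shot("scene"); cv2.imwrite('pics/s6.png',cv2.resize(c["frame"][60:230,310:430],None,fx=4,fy=3.5,interpolation=cv2.INTER_CUBIC)[:595])
E
```

```text
[-0.0772  0.001   0.2527] [ 0.8 -0.6 -0.1]
```

View pics/s6.png

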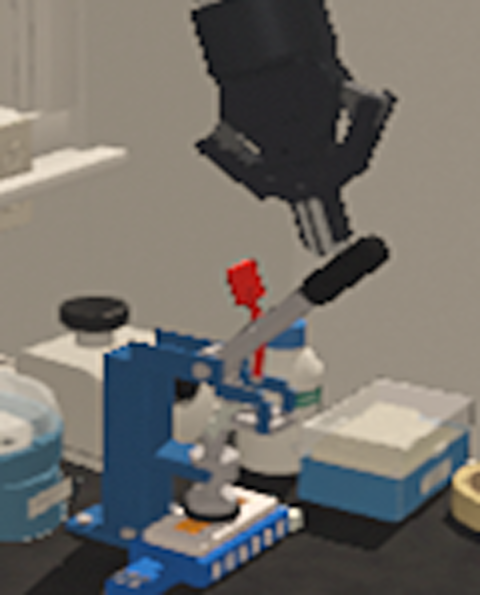

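jog_arm([
  [[0,-4,5.7,-0.023,0,0,0],[0,-3.8,5.8,-0.023,0,0,0],[0,-3.6,5.9,-0.022,0,0,0],[0,-3.5,6,-0.023,0,0,0],[0,-3.3,6.1,-0.022,0,0,0],[0,-3,6.1,-0.022,0,0,0],[0,-2.6,6.2,-0.022,0,0,0],[0,-2.2,6.3,-0.023,0,0,0],[0,-2,6.3,-0.022,0,0,0],[0,-1.8,6.4,-0.023,0,0,0]],
])

```text
time_s: 19.15
eef_pos: [0.4689, -0.1874, 0.2031]
eef_rot: [-0.044, 0.719, 0.692, -0.046]
wrist_force: [3.2, -0.3, 2.9]
opening: 0.002
grasp_force: 2.2
```

jog_arm([
  [[0,-1.4,6.4,-0.022,0,0,0],[0,-1.2,6.4,-0.022,0,0,0],[0,-1,6.5,-0.022,0,0,0],[0,-0.8,6.5,-0.023,0,0,0],[0,-0.6,6.5,-0.022,0,0,0],[0,0,0,0,0,0,0],[0,0,0,0,0,0,0],[0,0,0,0,0,0,0],[0,0,0,0,0,0,0],[0,0,0,0,0,0,0]],
])

```text
time_s: 20.15
eef_pos: [0.4598, -0.1874, 0.1706]
eef_rot: [-0.006, 0.72, 0.694, -0.009]
wrist_force: [0.1, -0.7, -0.7]
opening: -0.001
grasp_force: 0.0
```

```bash
cat > hd.py <<'E'
from h import *
o=ctrl.get_obs(); P=np.array(o["eef_pos"]); print(o["time_s"],(PR.T@(P-PO)).round(4),o["wrist_force"].round(1))
for n in("top","scene"):
    c=shot(n); pickle.dump(c,open(n+'3.pkl','wb')); w=(cloud(c)-PO)@PR*1000; hs=cv2.cvtColor(c["frame"],cv2.COLOR_BGR2HSV).astype(int)
    m=((hs[...,0]<8)|(hs[...,0]>172))&(hs[...,1]>150)&(abs(w[...,0])<130)&(abs(w[...,1])<40)&(w[...,2]>140)
    if m.sum(): print(n,"red",m.sum(),np.percentile(w[m],[3,50,97],axis=0).round(0).tolist())
    m=(abs(w[...,1])<14)&(w[...,0]<-15)&(w[...,0]>-170)&(w[...,2]>60)&(w[...,2]<300)&(hs[...,1]<140)
    for x in range(-160,-20,20):
        k=m&(abs(w[...,0]-x)<10)
        if k.sum()>3: print("  x",x,"z",np.percentile(w[k][:,2],[3,50,97]).round(0))
E
python3 hd.py
```

```text
20.15 [-0.1283  0.0002  0.1706] [ 0.1 -0.7 -0.7]
top red 66 [[-67.0, -10.0, 168.0], [-59.0, 4.0, 190.0], [-48.0, 15.0, 203.0]]
  x -160 z [276. 283. 288.]
  x -120 z [157. 162. 165.]
  x -100 z [152. 164. 239.]
  x -80 z [152. 164. 264.]
  x -60 z [118. 162. 264.]
  x -40 z [123. 161. 165.]
scene red 58 [[-67.0, -3.0, 158.0], [-62.0, 10.0, 188.0], [-44.0, 17.0, 200.0]]
  x -160 z [154. 268. 296.]
  x -140 z [149. 212. 289.]
  x -120 z [150. 214. 286.]
  x -100 z [149. 229. 287.]
  x -80 z [150. 245. 279.]
  x -60 z [117. 159. 256.]
  x -40 z [121. 154. 163.]
```

jog_arm([
  [[0,0,-10,0,0,0,0],[0,0,-20,0,0,0,0],[0,0,-25,0,0,0,0],[0,0,-25,0,0,0,0],[0,0,-20,0,0,0,0],[0,0,0,0,0,0,0],[0,0,0,0,0,0,0],[0,0,0,0,0,0,0],[0,0,0,0,0,0,0],[0,0,0,0,0,0,0]],
])

```text
time_s: 21.25
eef_pos: [0.4614, -0.1867, 0.2694]
eef_rot: [-0.007, 0.72, 0.693, -0.01]
wrist_force: [0.0, -0.3, -0.5]
opening: -0.001
grasp_force: 0.0
```

```bash
python3 hd.py; python3 - <<'E'
from h import *
for n in("top3","scene3"):
    c=pickle.load(open(n+'.pkl','rb')); w=(cloud(c)-PO)@PR*1000; hs=cv2.cvtColor(c["frame"],cv2.COLOR_BGR2HSV).astype(int)
    m=(abs(w[...,0])<20)&(abs(w[...,1])<46)&(w[...,2]>15)&(w[...,2]<36)&(hs[...,1]<90)&(hs[...,2]>100); print(n,"lid z",m.sum(),np.percentile(w[m][:,2],[10,50,90]).round(1))
c=pickle.load(open('scene3.pkl','rb')); cv2.imwrite('pics/s7.png',cv2.resize(c["frame"][110:250,300:430],None,fx=4,fy=4,interpolation=cv2.INTER_CUBIC))
print("appr");plan(W(-100,70,235),RB(0,.6),10)
print("in");plan(W(-100,16,190),RB(0,.6),10,W(-100,70,235),RB(0,.6))
E
```

```text
21.25 [-0.1268  0.001   0.2694] [ 0.  -0.3 -0.5]
top red 85 [[-67.0, -12.0, 170.0], [-60.0, 2.0, 194.0], [-50.0, 15.0, 202.0]]
  x -160 z [156. 161. 165.]
  x -140 z [157. 164. 280.]
  x -120 z [158. 165. 295.]
  x -100 z [154. 164. 167.]
  x -80 z [152. 162. 165.]
  x -60 z [116. 160. 164.]
  x -40 z [122. 160. 164.]
scene red 58 [[-67.0, -3.0, 158.0], [-61.0, 10.0, 188.0], [-41.0, 16.0, 199.0]]
  x -160 z [147. 156. 162.]
  x -140 z [146. 272. 299.]
  x -120 z [147. 218. 298.]
  x -100 z [146. 159. 165.]
  x -80 z [148. 158. 162.]
  x -60 z [117. 158. 196.]
  x -40 z [116. 151. 162.]
top3 lid z 127 [23.4 25.6 28.2]
scene3 lid z 127 [23.3 24.7 26.8]
appr
[6.9, 2.7, 3.4] [-0.002, -0.06, 0.001]
[7.1, 2.7, 3.0] [-0.002, -0.06, 0.001]
[7.3, 2.7, 2.6] [-0.002, -0.06, 0.001]
[7.4, 2.7, 2.1] [-0.002, -0.06, 0.001]
[7.5, 2.7, 1.7] [-0.002, -0.06, 0.001]
[7.6, 2.7, 1.2] [-0.002, -0.06, 0.001]
[7.7, 2.7, 0.8] [-0.002, -0.06, 0.001]
[7.7, 2.7, 0.3] [-0.002, -0.06, 0.001]
[7.7, 2.7, -0.1] [-0.002, -0.06, 0.001]
[7.7, 2.7, -0.6] [-0.002, -0.06, 0.001]
in
[-1.9, -0.0, 6.8] [0.0, 0.0, 0.0]
[-1.9, -0.0, 6.8] [0.0, 0.0, 0.0]
[-1.9, -0.0, 6.8] [0.0, 0.0, 0.0]
[-1.9, -0.0, 6.8] [0.0, 0.0, 0.0]
[-1.9, -0.0, 6.8] [0.0, 0.0, 0.0]
[-1.9, -0.0, 6.8] [0.0, 0.0, 0.0]
[-1.9, -0.0, 6.8] [0.0, 0.0, 0.0]
[-1.9, -0.0, 6.8] [0.0, 0.0, 0.0]
[-1.9, -0.0, 6.8] [0.0, 0.0, 0.0]
[-1.9, -0.0, 6.8] [0.0, 0.0, 0.0]
```

View pics/s7.png

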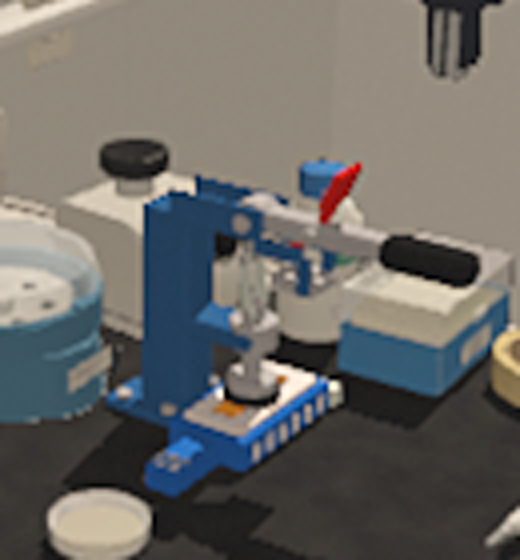

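jog_arm([
  [[6.9,2.7,3.4,-0.002,-0.06,0.001,0],[7.1,2.7,3,-0.002,-0.06,0.001,0],[7.3,2.7,2.6,-0.002,-0.06,0.001,0],[7.4,2.7,2.1,-0.002,-0.06,0.001,0],[7.5,2.7,1.7,-0.002,-0.06,0.001,0],[7.6,2.7,1.2,-0.002,-0.06,0.001,0],[7.7,2.7,0.8,-0.002,-0.06,0.001,0],[7.7,2.7,0.3,-0.002,-0.06,0.001,0],[7.7,2.7,0,-0.002,-0.06,0.001,0],[7.7,2.7,-0.6,-0.002,-0.06,0.001,0]],
])

```text
time_s: 22.35
eef_pos: [0.4914, -0.1188, 0.2352]
eef_rot: [0.207, 0.689, 0.661, -0.216]
wrist_force: [0.3, -0.4, -0.5]
opening: 0.001
grasp_force: 0.0
```

jog_arm([
  [[-1.9,0,6.8,0,0,0,0],[-1.9,0,6.8,0,0,0,0],[-1.9,0,6.8,0,0,0,0],[-1.9,0,6.8,0,0,0,0],[-1.9,0,6.8,0,0,0,0],[-1.9,0,6.8,0,0,0,0],[-1.9,0,6.8,0,0,0,0],[-1.9,0,6.8,0,0,0,0],[-1.9,0,6.8,0,0,0,0],[0,0,0,0,0,0,0]],
])

```text
time_s: 23.35
eef_pos: [0.4885, -0.1686, 0.1938]
eef_rot: [0.206, 0.689, 0.661, -0.215]
wrist_force: [-1.6, -0.2, -0.4]
opening: -0.0
grasp_force: 0.0
```

```bash
python3 hd.py; python3 - <<'E'
from h import *
plan(W(-100,16,190),RB(0,.6),1)
E
```

```text
23.35 [-0.1003  0.0201  0.1938] [-1.6 -0.2 -0.4]
top red 85 [[-67.0, -12.0, 168.0], [-60.0, 2.0, 193.0], [-49.0, 15.0, 202.0]]
  x -160 z [157. 160. 167.]
  x -140 z [158. 164. 167.]
  x -120 z [158. 165. 168.]
  x -100 z [160. 164. 168.]
  x -80 z [153. 162. 165.]
  x -60 z [118. 161. 164.]
  x -40 z [123. 160. 165.]
scene red 48 [[-67.0, 1.0, 152.0], [-60.0, 13.0, 185.0], [-38.0, 17.0, 199.0]]
  x -160 z [147. 155. 162.]
  x -140 z [146. 160. 165.]
  x -120 z [146. 159. 166.]
  x -100 z [147. 158. 165.]
  x -80 z [148. 158. 162.]
  x -60 z [116. 156. 178.]
  x -40 z [122. 152. 162.]
[-1.1, -0.1, 6.3] [-0.002, 0.005, -0.003]
```

jog_arm([
  [[-1.1,0,6.3,0,0,0,0],[0,5,0,0,0,0,0],[0,5,0,0,0,0,0],[0,5,0,0,0,0,0],[0,5,0,0,0,0,0],[0,5,0,0,0,0,0],[0,5,0,0,0,0,0],[0,5,0,0,0,0,0],[0,5,0,0,0,0,0],[0,0,0,0,0,0,0]],
])

```text
time_s: 24.45
eef_pos: [0.5273, -0.174, 0.1905]
eef_rot: [0.205, 0.689, 0.66, -0.217]
wrist_force: [-10.0, 5.5, 11.3]
opening: -0.004
grasp_force: 8.0
```

```bash
python3 hd.py
```

```text
24.45 [-0.0614  0.0162  0.1905] [-10.    5.5  11.3]
top red 38 [[-56.0, -12.0, 191.0], [-54.0, 1.0, 205.0], [-48.0, 14.0, 208.0]]
  x -160 z [161. 165. 169.]
  x -140 z [159. 169. 173.]
  x -120 z [159. 169. 173.]
  x -100 z [157. 167. 171.]
  x -80 z [161. 165. 168.]
  x -60 z [162. 167. 206.]
  x -40 z [124. 163. 169.]
scene red 11 [[-51.0, 2.0, 144.0], [-45.0, 4.0, 168.0], [-35.0, 5.0, 175.0]]
  x -160 z [155. 162. 169.]
  x -140 z [152. 166. 172.]
  x -120 z [153. 166. 171.]
  x -100 z [152. 164. 170.]
  x -80 z [151. 161. 166.]
  x -60 z [117. 158. 166.]
  x -40 z [117. 153. 165.]
```

jog_arm([
  [[0,3,-1,0,0,0,0],[0,3,-1,0,0,0,0],[0,3,-1,0,0,0,0],[0,3,-1,0,0,0,0],[0,3,-1,0,0,0,0],[0,0,0,0,0,0,0],[0,0,0,0,0,0,0],[0,0,0,0,0,0,0],[0,0,0,0,0,0,0],[0,0,0,0,0,0,0]],
])

```text
time_s: 25.55
eef_pos: [0.5439, -0.172, 0.1942]
eef_rot: [0.206, 0.689, 0.661, -0.215]
wrist_force: [0.3, 0.4, -1.2]
opening: -0.001
grasp_force: 0.0
```

```bash
python3 hd.py
```

```text
25.55 [-0.0449  0.0188  0.1942] [ 0.3  0.4 -1.2]
top red 147 [[-21.0, -13.0, 205.0], [-9.0, 1.0, 226.0], [0.0, 14.0, 236.0]]
  x -100 z [273. 277. 279.]
  x -80 z [261. 280. 285.]
  x -60 z [119. 254. 273.]
  x -40 z [123. 217. 244.]
scene red 14 [[-31.0, 2.0, 161.0], [-28.0, 4.0, 170.0], [-27.0, 5.0, 177.0]]
  x -100 z [270. 273. 276.]
  x -80 z [246. 270. 282.]
  x -60 z [116. 124. 268.]
  x -40 z [118. 131. 174.]
```

Handle sprang fully open, and the finger touches nothing. I'll back off along the tool and check everything.

jog_arm([
  [[3,0,-3,0,0,0,0],[5,0,-10,0,0,0,0],[5,0,-20,0,0,0,0],[0,0,-25,0,0,0,0],[0,0,-30,0,0,0,0],[0,0,-30,0,0,0,0],[0,0,-30,0,0,0,0],[0,0,-20,0,0,0,0],[0,0,0,0,0,0,0],[0,0,0,0,0,0,0]],
])

```text
time_s: 26.65
eef_pos: [0.5484, -0.0653, 0.3249]
eef_rot: [0.206, 0.689, 0.661, -0.215]
wrist_force: [-0.3, -0.2, -0.1]
opening: 0.005
grasp_force: 0.0
```

```bash
python3 hd.py; python3 chk.py; python3 - <<'E'
from h import *
for n in("top3","scene3"):
    c=pickle.load(open(n+'.pkl','rb')); w=(cloud(c)-PO)@PR*1000; hs=cv2.cvtColor(c["frame"],cv2.COLOR_BGR2HSV).astype(int)
    m=(abs(w[...,0])<20)&(abs(w[...,1])<46)&(w[...,2]>15)&(w[...,2]<36)&(hs[...,1]<90)&(hs[...,2]>100); print(n,"lid z",m.sum(),np.percentile(w[m][:,2],[10,50,90]).round(1))
E
```

```text
26.65 [-0.0444  0.1256  0.3249] [-0.3 -0.2 -0.1]
top red 146 [[-21.0, -13.0, 207.0], [-8.0, 1.0, 226.0], [1.0, 14.0, 236.0]]
  x -100 z [273. 276. 279.]
  x -80 z [262. 280. 284.]
  x -60 z [121. 253. 273.]
  x -40 z [122. 194. 244.]
scene red 100 [[-30.0, -8.0, 165.0], [-10.0, 4.0, 221.0], [-1.0, 15.0, 233.0]]
  x -100 z [267. 273. 278.]
  x -80 z [243. 268. 283.]
  x -60 z [117. 238. 265.]
  x -40 z [122. 199. 231.]
26.75 [ 0.5477 -0.066   0.3236] [ 1.  -0.6 -0.4] y yaw -2.4003627175396907
TCP local [-0.0451  0.1248]
top lid 126 [array([-1.4, 22.4]), array([45.3, 50.4]), np.float64(1.3)] [[-23.0, -2.5], [21.2, 47.3]]
top tray 225 [array([ 0.8, 36.9]), array([66.5, 80.3]), np.float64(2.7)] [[-30.9, -3.4], [33.8, 75.6]]
scene lid 55 [array([-2.1,  2.7]), array([91., 40.]), np.float64(88.5)] [[-21.5, -42.0], [18.4, 48.2]]
scene tray 284 [array([-11.1,  26.8]), array([150.3,  57.1]), np.float64(67.3)] [[-30.3, -46.7], [27.5, 99.1]]
scene dish 294 [array([594.2, -24.2]), np.float64(32.8)]
top3 lid z 136 [23.5 25.8 27.9]
scene3 lid z 141 [23.3 24.7 26. ]
```

```bash
python3 -c "
from bench import ctrl; print(ctrl.hand_in())"
```

```text
the job is handed in; nothing more can be done
None
```

The job is done and handed in at about 27 s: the cassette sits centred under the pad about 2 mm from the end stop with its lid home (~26 mm), the press stayed locked hands-off for about 3 s, the release lever sprang the handle open, and the dish did not move in the camera measurements.

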